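# Close a gasketed sample box: lid on, four clips across the corners

### The job

Set the blue lid down squarely on the sample box and snap its four white clips fully down over the rim, working across opposite corners so that the gasket is drawn down evenly: after the first clip close the one diagonally opposite, then the other two. Press each clip on its thumb rest, gently, only as hard as it needs to snap home, for the clips crack if they are forced, and leave everything else on the bench alone.

Things in the scene. Friction and masses are not known exactly. Their poses are not given: they have to be found in the camera images.
- box: frosted sample box, standing fast on the bench, open on top, a rack of capped vials inside; outer rim flange 150 (x) x 200 (y) mm, its top 70 mm above the bench, 5 mm thick, rounded edge; opening 130 x 180 mm. An orange silicone gasket 4 mm high lies on the rim. Origin: centre of the underside, z up.
- lid: loose blue lid, about 0.3 kg: plate 144 (x) x 194 (y) x 5 mm, below it a lip 10 mm deep with a rounded lower edge, 127 x 177 mm outside (1.5 mm play all round in the box's opening). Origin: centre of the lip's underside; plate top at z = 15 mm. Fits either way round (turned by pi). Resting on the gasket its origin is 64 mm above the box's; with all clips home about 1 mm lower.
- lid_grip (a point): on the lid's axis, 37 mm above the lid's origin and 22 mm above its plate, inside the grip bar: bar 64 mm along the lid's x, 14 mm thick along its y, from the plate up to 28 mm above it.
- clip_a (a joint): white clip hinged on the lid's top near one corner; rad: 0 = folded flat over the lid's edge and hooked under the rim (home), about 1 = standing open; stays where left. Hinge axis along the lid's y, at x = -58, y = +60 (mid clip), z = 18 mm in the lid's frame; it folds down towards the lid's -x. Opposite corner: clip_c.
- clip_b (a joint): white clip hinged on the lid's top near one corner; rad: 0 = folded flat over the lid's edge and hooked under the rim (home), about 1 = standing open; stays where left. Hinge axis along the lid's y, at x = -58, y = -60 (mid clip), z = 18 mm in the lid's frame; it folds down towards the lid's -x. Opposite corner: clip_d.
- clip_c (a joint): white clip hinged on the lid's top near one corner; rad: 0 = folded flat over the lid's edge and hooked under the rim (home), about 1 = standing open; stays where left. Hinge axis along the lid's y, at x = +58, y = -60 (mid clip), z = 18 mm in the lid's frame; it folds down towards the lid's +x. Opposite corner: clip_a.
- clip_d (a joint): white clip hinged on the lid's top near one corner; rad: 0 = folded flat over the lid's edge and hooked under the rim (home), about 1 = standing open; stays where left. Hinge axis along the lid's y, at x = +58, y = +60 (mid clip), z = 18 mm in the lid's frame; it folds down towards the lid's +x. Opposite corner: clip_b.
- flap_a: plate of clip_a, as flap_b. Feel of every clip: folding takes 1 to 4 N; then the hook rides over the rim, 8 to 17 N pressed down on the thumb rest, and gives; a hard stop when home. Where is only felt: thumb rests differ, and the gasket yields (home is 0.5 to 2.5 mm below where it would be with the lid at rest). Cracks above 25 N.
- flap_b: plate of clip_b: 24 mm (outward) x 40 mm (along the edge), 4.5 mm thick, a hooked skirt 22 mm deep at its outer end, 23 mm out from the hinge. Origin on its top face, 16 mm outward from the hinge axis and 2.5 mm above it (home: 5.5 mm above the lid's plate); x outward, z out of the face. Centred there a grey rubber thumb rest, 12 x 30 mm, 1.5 to 7.5 mm high: worn, different on every clip.
- flap_c: plate of clip_c, with a grey thumb rest on it; size, origin and axes as flap_b.
- flap_d: plate of clip_d, with a grey thumb rest on it; size, origin and axes as flap_b. Any clip still standing binds by friction if pressed straight down: fold it outward and down round its hinge first, then press down.
- reagent_bottle: amber bottle, 66 mm across, 150 mm tall; bystander, to be left alone. Origin: centre of its underside.
- jar_1: glass jar, white cap, 52 mm across, 65 mm tall; bystander, to be left alone. Origin: centre of its underside.
- jar_2: glass jar, blue cap, 52 mm across, 65 mm tall; bystander, to be left alone. Origin: centre of its underside.
- beaker: clear beaker, 70 mm across, 90 mm tall; bystander, to be left alone. Origin: centre of its underside.
- tape_roll: yellow roll of tape lying flat, 84 mm across, 19 mm high; bystander, to be left alone. Origin: centre of its underside.
- tube_rack: red rack with capped tubes, 70 x 160 mm, 72 mm tall; bystander, to be left alone. Origin: centre of its underside.
- spatula: thin steel lab spatula, 190 mm long, 14 mm wide, lying flat; bystander, to be left alone. Origin: under its middle.
There are look-alikes about, which are no part of the job. Several things have the shape of the lid; the one meant has the colours described above.

How it is judged:
On the way, in this order (a step that is already met when the one before it is completed fails the run):
1. the lid sits square in the box's opening, let go, with all four clips still open (horizontal distance between lid and box below 0.005 m and angle between the x axis of lid and the x axis of box, either way round below 0.06 rad and angle between lid's own z axis and vertical below 0.05 rad and z of lid in the frame of box between 0.06 and 0.0665 m and value of joint each of clip_a, clip_b, clip_c, clip_d above 0.3 rad and contact force between the fingers and lid below 0.2 N), for 0.2 s.
2. two clips at opposite corners are home while the other two are still open (((value of joint each of clip_a, clip_c below 0.07 rad and value of joint each of clip_b, clip_d above 0.3 rad) or (value of joint each of clip_b, clip_d below 0.07 rad and value of joint each of clip_a, clip_c above 0.3 rad))), for 0.1 s.
At the end, for the whole second after the job is handed in: all four clips home (each within 0.07 rad of flat), the lid square on the box (within 5 mm and 0.06 rad, tilted less than 0.05 rad), drawn down on its gasket (its origin 60 to 63.5 mm above the box's) and at rest (value of joint each of clip_a, clip_b, clip_c, clip_d below 0.07 rad and horizontal distance between lid and box below 0.005 m and angle between the x axis of lid and the x axis of box, either way round below 0.06 rad and angle between lid's own z axis and vertical below 0.05 rad and z of lid in the frame of box between 0.06 and 0.0635 m and linear speed of lid below 0.02 m/s); the robot touches nothing.
It fails at once if a clip pressed with more than 25 N (contact force between any of the fingers, the arm and flap_a above 25 N or contact force between any of the fingers, the arm and flap_b above 25 N or contact force between any of the fingers, the arm and flap_c above 25 N or contact force between any of the fingers, the arm and flap_d above 25 N).
It fails at once if two clips on the same side home while both on the other side are open ((value of joint each of clip_a, clip_b below 0.07 rad and value of joint each of clip_c, clip_d above 0.3 rad) or (value of joint each of clip_c, clip_d below 0.07 rad and value of joint each of clip_a, clip_b above 0.3 rad) or (value of joint each of clip_a, clip_d below 0.07 rad and value of joint each of clip_b, clip_c above 0.3 rad) or (value of joint each of clip_b, clip_c below 0.07 rad and value of joint each of clip_a, clip_d above 0.3 rad)).
It fails at once if the lid dropped or thrown (linear speed of lid above 1.5 m/s).
It fails at once if a bystander moved more than 25 mm (distance of any of reagent_bottle, jar_1, jar_2, beaker, tape_roll, tube_rack, spatula from where it was at the start of the episode above 0.025 m).
It also fails if it takes over 61 s, if anything falls off the work surface, if the arm or the gripper's body presses on something with over 40 N, if the wrist force passes 120 N, or if a joint passes its speed limit or range.

### The arm

A 7-joint arm with a two-finger parallel gripper is mounted at the origin on the work surface. World frame = base frame: x ahead of the robot, y to its left, z up, the work surface at z = 0. Lengths are in m, angles in rad, forces in N, time in s.
With the tool pointing down it reaches from about 0.35 to 0.9 m from the base axis. Payload 8.1 kg.
Tool frame: the origin (TCP) lies midway between the tips of the shut fingers; the grasp point (between the pads) lies manip.grip_depth behind it (manip.grip_depth is the distance from the TCP to the grasp point, in m); z points along the fingers, y is the direction in which the jaws open and shut (so a half turn about z gives the same grasp; the last joint's range is limited). The gripper opens to 85 mm and grips with 20 to 120 N. Pads are 22 mm wide; open, the fingers measure 114 mm over their backs; the gripper's body (76 mm by 85 mm) begins 54 mm behind the grasp point. The pads swing forward as they close: fully open they stand 13 mm farther back than shut.
Start: joints at [1.242, 0.434, 0.025, 1.573, -0.012, 1.134, -0.075], TCP at [0.14, -0.609, 0.231] pointing down, gripper open.
Joint ranges: [-2.62, 2.62], [-0.44, 2.09], [-1.27, 1.32], [0.08, 2.57], [-1.32, 4.46], [0.12, 2], [-2.74, 2.74]. Speed limits (rad/s): [2.22, 2.22, 3.01, 3.01, 3.14, 3.14, 3.14].

### API

Orientations are given as a unit quaternion [w, x, y, z].
In Python, from bench import monitor, eyes, sign_off, manip gives the robot as it stands. The module is installed in compiled form; this text tells all that it offers.
- The arm moves only by the shell command python3 -m jog 'ROWS'. ROWS is JSON, a list of rows, each a list of 3 entries, a list of its own where there are three numbers: the turn, a rotation vector about the world's x, y, z in rad, then the shift along the world's x, y, z in m, then the finger opening in m, from 0 to 0.0854. A call has 1 to 12 rows; each row is the pose to reach, as a shift and turn from the pose commanded when the call began; what a row does not reach only later rows make up. A row lasts 1/8 s, in which the tool goes at most 62.5 mm and 10.7 degrees, less where a joint would pass 70% of its speed; a pose out of reach is approached as far as the arm can. A call with a gripper value outside its range is refused whole. The fingers move at their own pace and stop on an object; the grip force is fixed at half the most. Time passes only in rows, so rows that repeat a pose let the fingers close. It gives the time, the measured TCP pose, the force and the opening at its end, in the units of the state.
- monitor.get_obs(): the state, without advancing time (a new reading comes with each control period).
- eyes.grab_frame(name): name is "scene" or "top" or "wrist"; returns (picture, depth): 384x512x3 uint8, red, green, blue; 384x512 float32, m along the optical axis (not along the pixel's ray), 0 where there is no reading.
- eyes.camera_params(name): a dict with "intrinsics" (3x3 intrinsics, pixels), "eye" and "rotation" of the camera in the world; the wrist camera has in their place "T_tool_cam" (4x4, takes a point from camera to tool coordinates, whose origin is the TCP and whose axes are the flange's). Camera axes: x right, y down, z forward; pixel columns grow to the right and rows downward; lengths in m; the calibration is good to about 2 mm. The wrist camera is an equidistant fisheye: a pixel r from the principal point sees the ray r / f radians off the axis. A picture is of the moment at which its call begins: read the wrist's pose just before it. camera_params takes no time and is no camera call.
- sign_off(): hands the job in, once; it reports no verdict.
The state is a dict: "clock": time; "q": joint angles; "qvel": joint speeds; "joint_efforts": joint torques, N m; "tool_pos": TCP position; "tool_rot": TCP orientation; "wrist_force": force on the tool from outside, world axes, zero at the start; "wrist_torque": the same for the moment, N m; "grip_width": opening from 0.0 (shut) to 1.0 (fully open).
Only numpy, scipy, OpenCV 4.12 (cv2) and the standard library are available. Lean on these libraries where they do the work, as an engineer would, in place of code of your own. Each camera call takes 0.05 s, during which the arm holds its last target.

## Working session

There is one attempt and no reset: what is moved stays moved. The work goes in short steps, Python scripts to look and compute and a shell command to move; the robot and the scene stay as the last step left them, time stands still between calls to the robot, and variables do not carry over. Pictures are saved under pics/ and viewed, and the job is handed in when it is done.

```bash
mkdir -p pics; python3 - <<'E'
from bench import monitor, eyes, manip
import cv2, numpy as np
print(monitor.get_obs()); print(manip.grip_depth)
for n in ["scene","top","wrist"]:
    p=eyes.camera_params(n); print(n,p)
    im,d=eyes.grab_frame(n); cv2.imwrite(f"pics/{n}0.png",im[:,:,::-1]); np.save(f"pics/{n}0.npy",d)
    np.save(f"pics/{n}0rgb.npy",im)
E
```

```text
{'clock': 0.0, 'q': array([ 1.24242923,  0.43521725,  0.02494087,  1.57414258, -0.01161306,
        1.13396039, -0.0751027 ]), 'qvel': array([ 0.00065669,  0.000828  ,  0.00035176,  0.00093657, -0.00020924,
        0.00024743,  0.00019062]), 'joint_efforts': array([-2.72831003e-04, -6.70472217e+01,  1.02499735e+00, -3.16217637e+01,
        1.55655871e-02,  1.26865160e-02, -7.57611019e-06]), 'tool_pos': array([ 0.13975871, -0.60864223,  0.23051154]), 'tool_rot': array([-7.77468813e-04,  9.93637886e-01,  1.12619381e-01, -1.47704036e-04]), 'wrist_force': array([0.15287774, 0.7339101 , 0.92524381]), 'wrist_torque': array([ 0.00860845, -0.02802011, -0.01414584]), 'grip_width': 1.002923915342534}
0.0187
scene {'intrinsics': array([[390.55033209,   0.        , 256.06899508],
       [  0.        , 390.55033209, 193.63055201],
       [  0.        ,   0.        ,   1.        ]]), 'eye': array([1.25773182, 0.74195138, 0.86921941]), 'rotation': array([-0.17302857,  0.36223437,  0.82561355, -0.39649671])}
top {'intrinsics': array([[369.71024114,   0.        , 255.21380875],
       [  0.        , 369.71024114, 197.35654494],
       [  0.        ,   0.        ,   1.        ]]), 'eye': array([0.43086689, 0.02854071, 1.02580937]), 'rotation': array([-0.02929871,  0.70799484, -0.70537336,  0.01825725])}
wrist {'intrinsics': array([[297.31863964,   0.        , 253.16482994],
       [  0.        , 297.31863964, 193.53155043],
       [  0.        ,   0.        ,   1.        ]]), 'T_tool_cam': array([[ 2.10607750e-04, -9.60269398e-01, -2.79074610e-01,
         7.05118447e-02],
       [ 9.99999543e-01, -5.80728313e-05,  9.54487460e-04,
        -1.41135944e-03],
       [-9.32771751e-04, -2.79074684e-01,  9.60268947e-01,
        -1.43834338e-01],
       [ 0.00000000e+00,  0.00000000e+00,  0.00000000e+00,
         1.00000000e+00]])}
```

View pics/scene0.png

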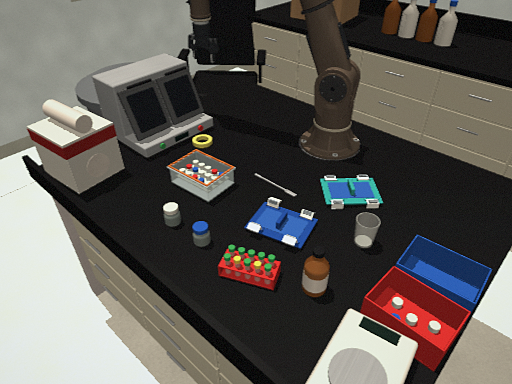

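View pics/top0.png

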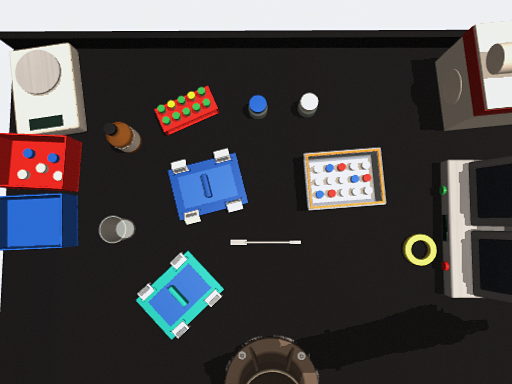

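View pics/wrist0.png

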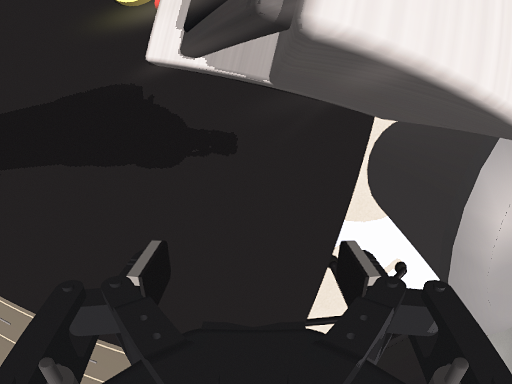

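The top view shows the blue lid at about (207,186), with its grip bar from (204,175) to (211,197). The clips are at (179,166), (222,155), (235,206) and (191,217). The box is at (344,178) with the orange gasket. The teal-rimmed lid at (180,294) is a look-alike.

```bash
cat > h.py <<'E'
import numpy as np, cv2
from scipy.spatial.transform import Rotation as R
from bench import eyes
def q2R(q): return R.from_quat([q[1],q[2],q[3],q[0]]).as_matrix()
def cloud(n,d):
    p=eyes.camera_params(n);K=p['intrinsics'];v,u=np.mgrid[:384,:512]
    P=np.stack([(u-K[0,2])/K[0,0]*d,(v-K[1,2])/K[1,1]*d,d],-1)
    return P@q2R(p['rotation']).T+p['eye']
def wcloud(d,obs):
    p=eyes.camera_params('wrist');K=p['intrinsics'];v,u=np.mgrid[:384,:512]
    x=(u-K[0,2])/K[0,0];y=(v-K[1,2])/K[1,1];r=np.hypot(x,y)+1e-9
    s=np.tan(r)/r
    P=np.stack([x*s*d,y*s*d,d],-1); T=p['T_tool_cam']
    P=P@T[:3,:3].T+T[:3,3]
    return P@q2R(obs['tool_rot']).T+obs['tool_pos']
E
python3 - <<'E'
from h import *
for n in ['top','scene']:
    im=np.load(f'pics/{n}0rgb.npy');d=np.load(f'pics/{n}0.npy');W=cloud(n,d)
    hsv=cv2.cvtColor(im,cv2.COLOR_RGB2HSV)
    box=[120,60,70,0]
    R0=(slice(140,230),slice(160,255)) if n=='top' else (slice(190,255),slice(240,325))
    B0=(slice(140,215),slice(295,395)) if n=='top' else (slice(145,200),slice(160,240))
    m=np.zeros(d.shape,bool); m[R0]=True
    blue=m&(hsv[...,0]>100)&(hsv[...,0]<125)&(hsv[...,1]>120)&(hsv[...,2]>60)&(d>0)
    P=W[blue]; print(n,'blue',len(P),np.percentile(P[:,2],[2,10,25,50,75,90,98]).round(4))
    pl=P[abs(P[:,2]-np.median(P[:,2]))<.006]; print('rect',cv2.minAreaRect((pl[:,:2]*1000).astype(np.float32)))
    bar=P[P[:,2]>np.median(P[:,2])+.02]; 
    if len(bar)>5: print('bar',len(bar),cv2.minAreaRect((bar[:,:2]*1000).astype(np.float32)),bar[:,2].max())
    wh=m&(hsv[...,1]<60)&(hsv[...,2]>120)&(d>0)
    k,l=cv2.connectedComponents(wh.astype(np.uint8))
    for i in range(1,k):
        q=W[l==i]
        if len(q)>15: print('clip',len(q),q.mean(0).round(4),q[:,2].min().round(4),q[:,2].max().round(4))
    m[:]=False;m[B0]=True
    o=m&(hsv[...,0]>5)&(hsv[...,0]<22)&(hsv[...,1]>110)&(hsv[...,2]>90)&(d>0)
    P=W[o];print('gasket',len(P),np.percentile(P[:,2],[2,25,50,75,98]).round(4))
    P=P[abs(P[:,2]-np.median(P[:,2]))<.01]
    print(cv2.minAreaRect((P[:,:2]*1000).astype(np.float32)))
    a=im[R0];b=im[B0]
    cv2.imwrite(f'pics/{n}_c.png',np.vstack([cv2.resize(a,(600,int(600*a.shape[0]/a.shape[1])))])[:,:,::-1])
E
```

```text
top blue 3310 [0.0049 0.0126 0.0139 0.0153 0.0168 0.0183 0.042 ]
rect ((529.6281127929688, 175.89414978027344), (143.12994384765625, 193.97152709960938), 14.740682601928711)
bar 129 ((529.5232543945312, 175.64549255371094), (63.22911071777344, 14.103349685668945), 14.336067199707031) 0.046786434068596616
clip 159 [0.6138 0.1363 0.0311] -0.0035 0.0431
clip 159 [0.5832 0.2526 0.0311] -0.0024 0.0426
clip 145 [0.475  0.1003 0.0356] -0.001 0.043
clip 162 [0.4438 0.2158 0.0279] -0.0028 0.0393
gasket 536 [0.0692 0.0725 0.0738 0.075  0.0774]
((545.6591796875, -187.5206756591797), (141.4885711669922, 192.6714324951172), 4.718489646911621)
scene blue 1583 [0.0104 0.0132 0.0145 0.0158 0.0172 0.0189 0.0424]
rect ((530.9632568359375, 180.009521484375), (146.80105590820312, 194.5198516845703), 15.349184036254883)
bar 67 ((561.6370849609375, 169.0770263671875), (45.11769485473633, 120.85769653320312), 65.02333068847656) 0.046294300731768434
clip 35 [0.378  0.0941 0.0036] -0.0015 0.0071
clip 85 [0.4817 0.1043 0.03  ] 0.0016 0.0439
clip 93 [0.4525 0.22   0.0259] -0.0011 0.04
clip 103 [0.6178 0.1402 0.034 ] 0.0115 0.0422
clip 116 [0.587  0.2561 0.0337] 0.0155 0.0432
gasket 281 [0.0009 0.0711 0.0731 0.0745 0.0767]
((545.0064086914062, -183.41986083984375), (147.4835968017578, 197.16275024414062), 4.422787189483643)
```

View pics/top_c.png

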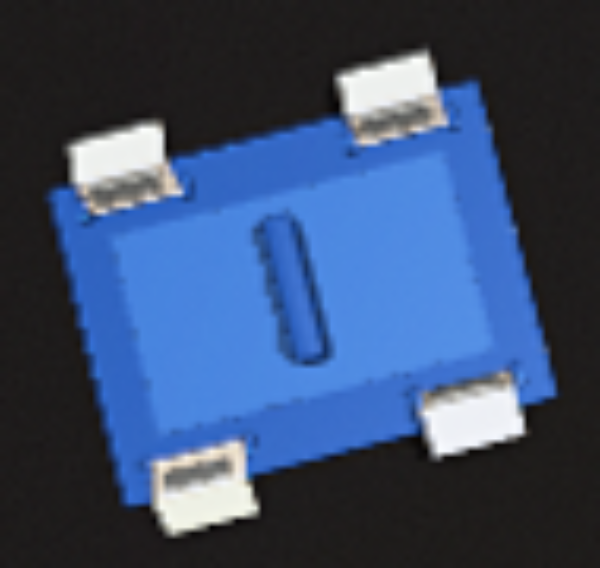

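View pics/scene_c.png

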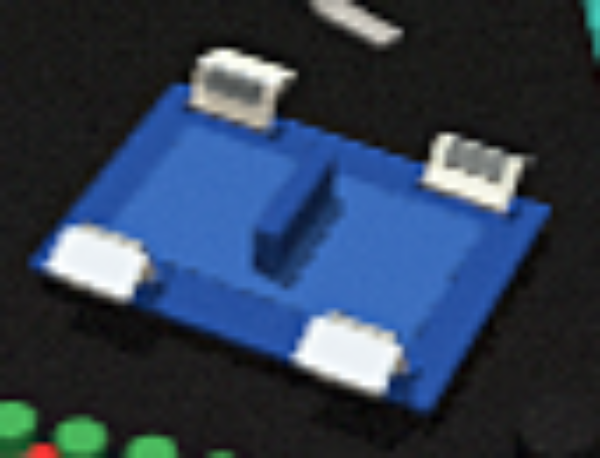

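```bash
python3 -m jog '[[[0,0,0],[0,0.06,0.02],0.0854],[[0,0,0],[0.02,0.12,0.03],0.0854],[[0,0,0],[0.05,0.18,0.03],0.0854],[[0,0,0.028],[0.08,0.235,0.03],0.0854],[[0,0,0.028],[0.11,0.29,0.03],0.0854],[[0,0,0.028],[0.14,0.345,0.02],0.0854],[[0,0,0.028],[0.17,0.4,0.02],0.0854],[[0,0,0.028],[0.2,0.455,0],0.0854],[[0,0,0.028],[0.23,0.51,0],0.0854],[[0,0,0.028],[0.26,0.565,0],0.0854],[[0,0,0.028],[0.29,0.62,0],0.0854],[[0,0,0.028],[0.33,0.665,0],0.0854]]'
```

```text
clock: 1.65
tool_pos: [0.4648, 0.0512, 0.2314]
tool_rot: [0.0, 0.992, 0.127, 0.0]
wrist_force: [1.3, -1.1, 0.2]
grip_width: 1.003
```

```bash
python3 -m jog '[[[0,0,0],[0.03,0.055,-0.02],0.0854],[[0,0,0],[0.06,0.115,-0.03],0.0854],[[0,0,0],[0.06,0.119,-0.08],0.0854],[[0,0,0],[0.06,0.119,-0.1],0.0854],[[0,0,0],[0.06,0.119,-0.1],0.0854]]'
cat > look.py <<'E'
from h import *
import sys
from bench import monitor
o=monitor.get_obs()
im,d=eyes.grab_frame('wrist'); n=sys.argv[1]
cv2.imwrite(f'pics/{n}.png',im[:,:,::-1]);np.save(f'pics/{n}.npy',d);np.save(f'pics/{n}rgb.npy',im)
W=wcloud(d,o);np.save(f'pics/{n}W.npy',W)
print(o['clock'],o['tool_pos'],o['wrist_force'].round(2))
E
python3 look.py w1; python3 - <<'E'
from h import *
im=np.load('pics/w1rgb.npy');d=np.load('pics/w1.npy');W=np.load('pics/w1W.npy')
hsv=cv2.cvtColor(im,cv2.COLOR_RGB2HSV)
b=(hsv[...,0]>100)&(hsv[...,0]<125)&(hsv[...,1]>120)&(hsv[...,2]>60)&(d>0)
P=W[b];print(len(P),np.percentile(P[:,2],[2,25,50,75,90,98]))
pl=P[abs(P[:,2]-np.median(P[:,2]))<.006]; print(cv2.minAreaRect((pl[:,:2]*1000).astype(np.float32)))
c=np.array([529,176])
bar=P[(P[:,2]>np.median(P[:,2])+.02)&(np.hypot(*(P[:,:2]*1000-c).T)<60)];print(len(bar),cv2.minAreaRect((bar[:,:2]*1000).astype(np.float32)),np.median(bar[:,2]))
E
```

```text
clock: 2.28
tool_pos: [0.5233, 0.1679, 0.1296]
tool_rot: [0.0, 0.992, 0.127, -0.002]
wrist_force: [-0.4, -0.1, 1.0]
grip_width: 1.006
2.275 [0.5232521  0.16788269 0.12960378] [-0.41 -0.1   0.95]
20514 [0.01472076 0.01610502 0.01678257 0.01764521 0.04286316 0.06602   ]
((405.1709289550781, 194.49026489257812), (227.29568481445312, 454.52850341796875), 83.0849380493164)
1316 ((528.37060546875, 169.2623291015625), (65.1970443725586, 57.997169494628906), 66.55352783203125) 0.04387478835106898
```

View pics/w1.png

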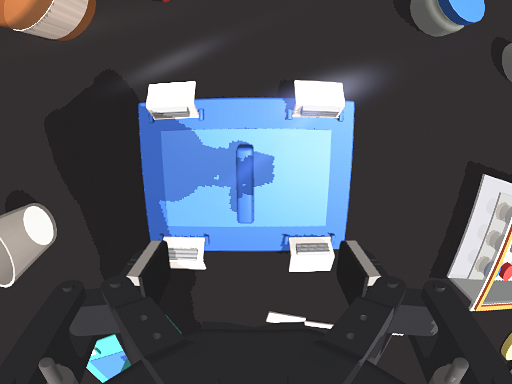

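The wrist view shows the lid centred at about (246,175), its bar from (244,145) to (245,222), and all four clips standing. I'll restrict the fit to the lid blob and check the settled pose.

```bash
python3 -m jog '[[[0,0,0],[0,0,0],0.0854],[[0,0,0],[0,0,0],0.0854]]'
cat > lidfit.py <<'E'
from h import *
import sys
n=sys.argv[1]; cc=int(sys.argv[2]),int(sys.argv[3])
im=np.load(f'pics/{n}rgb.npy');d=np.load(f'pics/{n}.npy');W=np.load(f'pics/{n}W.npy')
hsv=cv2.cvtColor(im,cv2.COLOR_RGB2HSV)
b=(hsv[...,0]>100)&(hsv[...,0]<125)&(hsv[...,1]>120)&(hsv[...,2]>40)&(d>0)
k,l=cv2.connectedComponents(b.astype(np.uint8)); b=l==l[cc[1],cc[0]]
P=W[b]; z0=np.median(P[:,2])
pl=P[abs(P[:,2]-z0)<.006]; print(len(P),z0,cv2.minAreaRect((pl[:,:2]*1000).astype(np.float32)))
A=np.c_[pl[:,:2],np.ones(len(pl))];print('tilt',np.linalg.lstsq(A,pl[:,2],rcond=None)[0][:2])
bar=P[(P[:,2]>z0+.025)];print('bar',len(bar),cv2.minAreaRect((bar[:,:2]*1000).astype(np.float32)),np.median(bar[:,2]))
E
python3 look.py w2; python3 lidfit.py w2 200 175
```

```text
clock: 2.58
tool_pos: [0.5251, 0.1682, 0.1326]
tool_rot: [-0.0, 0.992, 0.126, 0.001]
wrist_force: [-0.2, -0.4, 0.5]
grip_width: 1.004
2.575 [0.52514938 0.16822212 0.13255076] [-0.25 -0.37  0.54]
18164 0.016705779799877224 ((530.1356201171875, 177.78814697265625), (143.84938049316406, 194.22999572753906), 14.610540390014648)
tilt [-0.00203878  0.00110094]
bar 1219 ((535.9807739257812, 157.22988891601562), (63.372955322265625, 56.487571716308594), 14.67521858215332) 0.04398054381709551
```

```bash
python3 -m jog '[[[0,0,0],[0.005,0.009,-0.03],0.0854],[[0,0,0],[0.005,0.009,-0.075],0.0854],[[0,0,0],[0.005,0.009,-0.102],0.0854],[[0,0,0],[0.005,0.009,-0.112],0.0854],[[0,0,0],[0.005,0.009,-0.112],0.0854]]'
```

```text
clock: 3.25
tool_pos: [0.5296, 0.1774, 0.0196]
tool_rot: [0.0, 0.992, 0.127, 0.0]
wrist_force: [-0.4, -0.7, 0.5]
grip_width: 1.007
```

```bash
python3 -m jog '[[[0,0,0],[0,0,0],0.04],[[0,0,0],[0,0,0],0.0],[[0,0,0],[0,0,0],0.0],[[0,0,0],[0,0,0],0.0],[[0,0,0],[0,0,0],0.0],[[0,0,0],[0,0,0],0.0]]'
```

```text
clock: 4.0
tool_pos: [0.5297, 0.1773, 0.0198]
tool_rot: [0.0, 0.992, 0.127, 0.0]
wrist_force: [-1.1, -2.3, 5.7]
grip_width: 0.152
```

```bash
python3 -m jog '[[[0,0,0],[0,0,0.01],0],[[0,0,0],[0,0,0.05],0],[[0,0,0],[0,0,0.1],0],[[0,0,0],[0,-0.03,0.13],0],[[0,0,-0.08],[0.005,-0.08,0.14],0],[[0,0,-0.173],[0.01,-0.13,0.14],0],[[0,0,-0.173],[0.015,-0.17,0.14],0],[[0,0,-0.173],[0.015,-0.17,0.14],0],[[0,0,-0.173],[0.015,-0.17,0.14],0]]'
python3 look.py w3; python3 lidfit.py w3 200 175
```

```text
clock: 5.12
tool_pos: [0.544, 0.0078, 0.1593]
tool_rot: [-0.0, 0.999, 0.04, -0.0]
wrist_force: [-0.4, 0.4, -5.4]
grip_width: 0.151
5.125 [0.54398704 0.00781291 0.15932883] [-0.4   0.44 -5.4 ]
49806 0.15633802528442634 ((548.6023559570312, 9.521308898925781), (134.47088623046875, 194.56431579589844), 4.63461971282959)
tilt [-0.00570928 -0.00084697]
bar 3505 ((554.1173095703125, 34.473941802978516), (132.93832397460938, 61.085121154785156), 69.77733612060547) 0.1835387423365616
```

View pics/w3.png

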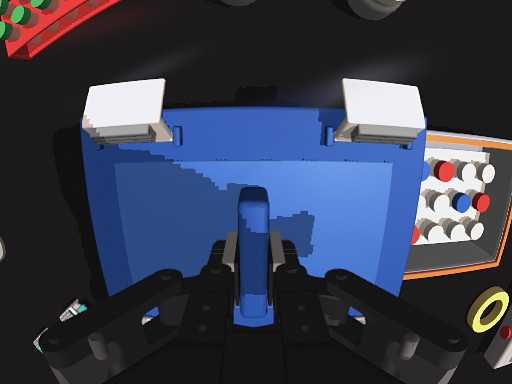

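```bash
python3 - <<'E'
from h import *
im=np.load('pics/w3rgb.npy');d=np.load('pics/w3.npy');W=np.load('pics/w3W.npy')
hsv=cv2.cvtColor(im,cv2.COLOR_RGB2HSV)
m=np.zeros(d.shape,bool);m[120:290,395:]=True
o=m&(hsv[...,0]>5)&(hsv[...,0]<20)&(hsv[...,1]>130)&(hsv[...,2]>90)&(d>0)
P=W[o];z=np.median(P[:,2]);print(len(P),np.percentile(P[:,2],[2,25,50,75,98]))
P=P[abs(P[:,2]-z)<.008]
r=cv2.minAreaRect((P[:,:2]*1000).astype(np.float32));print(r);print(cv2.boxPoints(r))
# residual in yaw-4.6 frame
a=np.radians(4.6);Q=P[:,:2]*1000@np.array([[np.cos(a),-np.sin(a)],[np.sin(a),np.cos(a)]])
print('box-frame extents',np.percentile(Q,[0,.5,2,98,99.5,100],axis=0))
c=np.array([545.6,-187.5])@np.array([[np.cos(a),-np.sin(a)],[np.sin(a),np.cos(a)]]);print('top centre in this frame',c)
for sl,nm in [((Q[:,0]>c[0]+60),'far'),((Q[:,0]<c[0]-60),'near')]:
    q=Q[sl];print(nm,len(q),np.percentile(q[:,0],[1,5,50,95,99]),np.polyfit(q[:,1],q[:,0],1),q[:,1].min(),q[:,1].max())
s=Q[(abs(Q[:,0]-c[0])<50)&(Q[:,1]<c[1]-80)];print('right',len(s),np.percentile(s[:,1],[1,5,50,95,99]) if len(s) else'')
E
```

```text
1242 [0.00200804 0.07468075 0.07530484 0.07578916 0.07665421]
((547.6476440429688, -211.6552734375), (142.25027465820312, 143.77601623535156), 4.784268379211426)
[[ 470.77454 -145.94987]
 [ 482.7661  -289.22495]
 [ 624.52075 -277.36066]
 [ 612.5292  -134.0856 ]]
box-frame extents [[ 457.62566022 -326.82170883]
 [ 457.90398551 -325.70575709]
 [ 458.22985362 -324.35635646]
 [ 599.7271503  -185.6753098 ]
 [ 599.93250304 -183.85038408]
 [ 600.09946208 -182.78712068]]
top centre in this frame [ 528.80525777 -230.65257282]
far 471 [594.26185904 595.15086782 597.42112268 599.72888484 599.96983973] [8.56306530e-04 5.97609296e+02] -302.1567937938324 -182.78712067682844
near 565 [457.89397469 458.29224532 461.96480332 464.18229389 466.07763232] [-6.25661747e-03  4.60137224e+02] -325.1094904556651 -183.22736851499667
right 147 [-326.30770015 -324.95727153 -321.30168899 -318.77865194 -318.15908194]
```

```bash
python3 -m jog '[[[0,0,0],[0,-0.05,0],0],[[0,0,0],[0.002,-0.1,0],0],[[0,0,0],[0.002,-0.15,0],0],[[0,0,0],[0.002,-0.185,0],0],[[0,0,0.001],[0.002,-0.196,-0.01],0],[[0,0,0.001],[0.002,-0.196,-0.04],0],[[0,0,0.001],[0.002,-0.196,-0.05],0],[[0,0,0.001],[0.002,-0.196,-0.05],0],[[0,0,0.001],[0.002,-0.196,-0.05],0]]'
python3 look.py w4; python3 lidfit.py w4 200 175; python3 -c "
from bench import eyes;import cv2
for n in ['scene','top']:
  im,d=eyes.grab_frame(n);cv2.imwrite(f'pics/{n}4.png',im[:,:,::-1])
  a=im[140:220,150:250] if n=='scene' else im[120:240,270:420]
  cv2.imwrite(f'pics/{n}4c.png',cv2.resize(a,None,fx=5,fy=5)[:,:,::-1])"
```

```text
clock: 6.3
tool_pos: [0.5473, -0.188, 0.1102]
tool_rot: [0.0, 0.999, 0.041, 0.001]
wrist_force: [0.2, -0.1, -3.9]
grip_width: 0.153
6.3 [ 0.54728983 -0.18797955  0.11022134] [ 0.2  -0.15 -3.87]
48142 0.10724786917211229 ((552.4422607421875, -186.26199340820312), (133.24459838867188, 194.16819763183594), 4.752939701080322)
tilt [-0.00415641 -0.00109005]
bar 3488 ((558.5327758789062, -185.83694458007812), (71.48783111572266, 67.35325622558594), 51.30437469482422) 0.13441653144005428
```

View pics/w4.png

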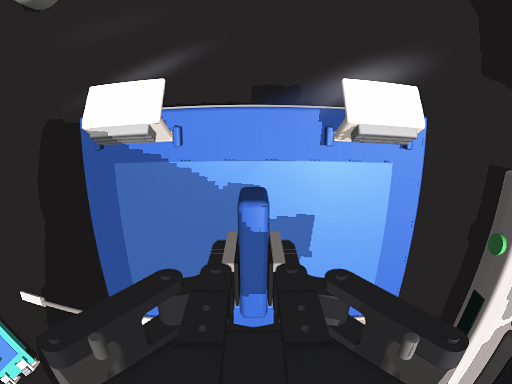

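View pics/scene4c.png

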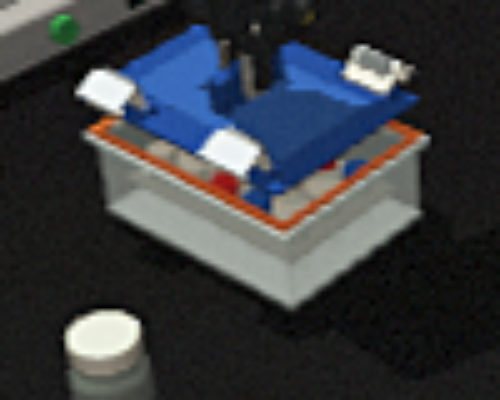

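```bash
python3 -m jog '[[[0,0,0],[-0.0015,0,-0.008],0],[[0,0,0],[-0.0015,0,-0.014],0],[[0,0,0],[-0.0015,0,-0.016],0]]'; python3 -m jog '[[[0,0,0],[0,0,-0.002],0],[[0,0,0],[0,0,-0.003],0]]'; python3 -m jog '[[[0,0,0],[0,0,-0.002],0],[[0,0,0],[0,0,-0.002],0]]'
```

```text
clock: 6.82
tool_pos: [0.5445, -0.1887, 0.0926]
tool_rot: [-0.0, 0.999, 0.041, -0.001]
wrist_force: [0.2, 0.1, -4.9]
grip_width: 0.152
clock: 7.08
tool_pos: [0.545, -0.1887, 0.0903]
tool_rot: [-0.0, 0.999, 0.041, 0.0]
wrist_force: [0.7, -0.9, -4.4]
grip_width: 0.152
clock: 7.32
tool_pos: [0.5449, -0.1887, 0.0882]
tool_rot: [0.0, 0.999, 0.041, -0.0]
wrist_force: [0.0, 0.2, -4.9]
grip_width: 0.149
```

```bash
python3 -m jog '[[[0,0,0],[0,0,-0.002],0],[[0,0,0],[0,0,-0.002],0]]'; python3 -m jog '[[[0,0,0],[0,0,-0.0015],0],[[0,0,0],[0,0,-0.0015],0]]';python3 -m jog '[[[0,0,0],[0,0,-0.001],0],[[0,0,0],[0,0,-0.001],0]]'
```

```text
clock: 7.58
tool_pos: [0.5449, -0.1886, 0.0862]
tool_rot: [-0.0, 0.999, 0.041, -0.0]
wrist_force: [-0.8, 0.8, -4.4]
grip_width: 0.151
clock: 7.82
tool_pos: [0.5449, -0.1886, 0.0847]
tool_rot: [-0.0, 0.999, 0.041, -0.0]
wrist_force: [0.7, 0.1, -4.9]
grip_width: 0.146
clock: 8.07
tool_pos: [0.545, -0.1886, 0.0838]
tool_rot: [-0.0, 0.999, 0.041, 0.0]
wrist_force: [-0.3, 0.8, -4.5]
grip_width: 0.145
```

```bash
python3 -m jog '[[[0,0,0],[0,0,-0.0008],0],[[0,0,0],[0,0,-0.0008],0]]'; python3 -m jog '[[[0,0,0],[0,0,-0.0008],0],[[0,0,0],[0,0,-0.0008],0]]'
```

```text
clock: 8.32
tool_pos: [0.545, -0.1886, 0.0835]
tool_rot: [0.0, 0.999, 0.041, 0.0]
wrist_force: [-2.0, 2.1, 3.9]
grip_width: 0.151
clock: 8.57
tool_pos: [0.5451, -0.1886, 0.0832]
tool_rot: [0.0, 0.999, 0.041, 0.0]
wrist_force: [-5.7, 3.0, 10.8]
grip_width: 0.15
```

```bash
python3 -m jog '[[[0,0,0],[0,0,0.0011],0],[[0,0,0],[0,0,0.0011],0.01],[[0,0,0],[0,0,0.0011],0.04],[[0,0,0],[0,0,0.0011],0.06],[[0,0,0],[0,0,0.0011],0.06],[[0,0,0],[0,0,0.02],0.06],[[0,0,0],[0,0,0.07],0.06],[[0,0,0],[0,0,0.11],0.06],[[0,0,0],[0,0,0.11],0.06],[[0,0,0],[0,0,0.11],0.06]]'
python3 look.py w5; python3 lidfit.py w5 200 175; python3 -c "
from bench import eyes;import cv2
for n in ['scene']:
  im,d=eyes.grab_frame(n);cv2.imwrite(f'pics/{n}5.png',im[:,:,::-1])
  a=im[140:220,150:250] if n=='scene' else im[120:240,270:420]
  cv2.imwrite(f'pics/{n}5c.png',cv2.resize(a,None,fx=5,fy=5)[:,:,::-1])"
```

```text
clock: 9.82
tool_pos: [0.5446, -0.1889, 0.1917]
tool_rot: [0.0, 0.999, 0.041, -0.0]
wrist_force: [0.7, 0.4, -0.3]
grip_width: 0.696
9.825 [ 0.54457137 -0.18888701  0.19166701] [ 0.66  0.41 -0.33]
15309 0.08053109636620591 ((543.0452880859375, -167.22618103027344), (143.54661560058594, 152.42137145996094), 4.638430595397949)
tilt [-0.00138833 -0.00087432]
bar 1266 ((549.2623291015625, -180.88450622558594), (61.563533782958984, 56.53669738769531), 58.616336822509766) 0.10775295775065205
```

View pics/w5.png

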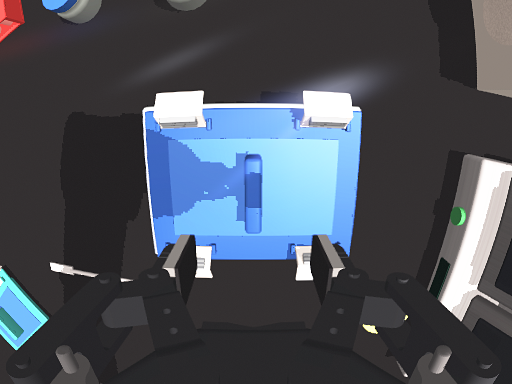

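View pics/scene5c.png

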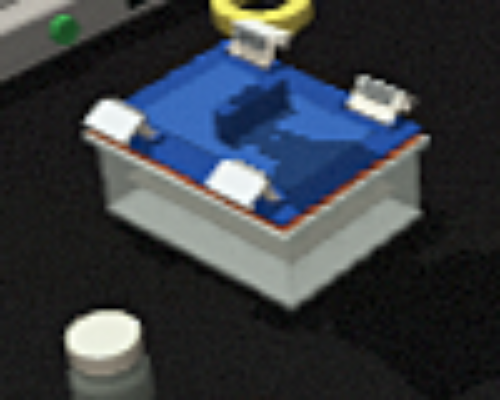

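The lid lies flat and square in the opening with all four clips standing. Next I'll measure the thumb rests in profile from this depth image.

```bash
cat > prof.py <<'E'
from h import *
import sys
n=sys.argv[1]; C=np.array([.5448,-.1885,.064]); a=np.radians(4.65)
im=np.load(f'pics/{n}rgb.npy').astype(int);W=np.load(f'pics/{n}W.npy')-C
W[...,2]-=.0015
L=np.stack([W[...,0]*np.cos(a)+W[...,1]*np.sin(a),-W[...,0]*np.sin(a)+W[...,1]*np.cos(a),W[...,2]],-1)*1000
for nm,sx,sy in [('far-left',1,1),('far-right',1,-1),('near-left',-1,1),('near-right',-1,-1)]:
    if len(sys.argv)>2 and nm not in sys.argv[2:]: continue
    o=L[...,0]*sx-58; y=L[...,1]*sy-60; z=L[...,2]-18
    m=(abs(y)<12)&(o>-14)&(o<36)&(z>-2)&(z<45)
    print(nm,m.sum())
    O,Z,I=o[m],z[m],im[m]
    g=I.max(1)
    sat=(I.max(1)-I.min(1))<40
    b=np.round(O/1.5).astype(int)
    for k in np.unique(b):
        s=(b==k)&sat
        if s.sum()>3: print(f'  o={k*1.5:5.1f} z={np.percentile(Z[s],[10,50,90]).round(1)} grey={int(np.median(g[s]))} n={s.sum()}')
E
python3 prof.py w5
```

```text
far-left 1075
  o= -1.5 z=[11.9 12.8 13.7] grey=163 n=11
  o=  0.0 z=[12.8 13.8 15.9] grey=164 n=47
  o=  1.5 z=[15.7 17.  18.3] grey=152 n=51
  o=  3.0 z=[18.4 20.  21.7] grey=142 n=50
  o=  4.5 z=[21.1 21.6 22.2] grey=249 n=53
  o=  6.0 z=[20.2 21.3 22.3] grey=247 n=58
  o=  7.5 z=[19.5 20.3 21.1] grey=246 n=55
  o=  9.0 z=[19.9 20.6 21.4] grey=255 n=56
  o= 10.5 z=[19.1 20.2 20.9] grey=255 n=54
  o= 12.0 z=[18.5 19.6 20.6] grey=255 n=57
  o= 13.5 z=[18.  18.8 19.5] grey=255 n=51
  o= 15.0 z=[17.2 18.2 19.2] grey=255 n=53
  o= 16.5 z=[16.6 17.3 18. ] grey=255 n=51
  o= 18.0 z=[15.8 16.8 17.4] grey=255 n=54
  o= 19.5 z=[14.8 15.8 16.6] grey=255 n=54
  o= 21.0 z=[14.2 14.8 15.9] grey=255 n=55
  o= 22.5 z=[13.4 14.3 15.2] grey=255 n=51
  o= 24.0 z=[12.6 13.6 14.3] grey=255 n=48
  o= 25.5 z=[11.8 12.7 13.5] grey=255 n=52
  o= 27.0 z=[11.3 12.1 12.8] grey=255 n=54
  o= 28.5 z=[ 9.7 11.1 11.7] grey=204 n=26
far-right 1046
  o= -1.5 z=[12.5 13.3 14.2] grey=192 n=9
  o=  0.0 z=[13.3 14.2 15.6] grey=166 n=47
  o=  1.5 z=[16.  17.4 18.7] grey=142 n=46
  o=  3.0 z=[19.3 20.6 21.5] grey=143 n=
[... 1486 characters left out ...]
ey=255 n=8
near-right 133
  o= -3.0 z=[-0.4  0.8  3.4] grey=246 n=12
  o= -1.5 z=[ 2.3  4.8 15. ] grey=240 n=23
  o=  0.0 z=[ 4.5  6.6 18.2] grey=228 n=21
  o=  1.5 z=[19.3 20.7 21.6] grey=152 n=4
  o=  3.0 z=[20.6 21.6 22.2] grey=252 n=4
  o=  6.0 z=[21.3 22.1 22.5] grey=255 n=4
  o= 12.0 z=[18.9 19.4 20. ] grey=255 n=4
  o= 13.5 z=[18.4 18.7 19.4] grey=255 n=5
  o= 15.0 z=[18.1 18.7 19.1] grey=255 n=4
  o= 16.5 z=[17.2 17.9 18.4] grey=255 n=6
  o= 18.0 z=[16.9 17.3 17.5] grey=255 n=4
  o= 19.5 z=[16.4 16.9 17.2] grey=255 n=5
  o= 21.0 z=[15.1 16.2 17.2] grey=255 n=7
  o= 22.5 z=[15.7 15.7 15.9] grey=255 n=5
  o= 24.0 z=[14.7 15.2 15.6] grey=255 n=8
  o= 25.5 z=[13.9 14.4 14.9] grey=255 n=5
```

```bash
python3 -m jog '[[[0,0,0],[0.01,0.03,0],0],[[0,0,0],[0.032,0.063,-0.02],0],[[0,0,0],[0.032,0.063,-0.06],0],[[0,0,0],[0.032,0.063,-0.06],0],[[0,0,0],[0.032,0.063,-0.085],0],[[0,0,0],[0.032,0.063,-0.094],0],[[0,0,0],[0.032,0.063,-0.094],0]]'; python3 look.py w6
```

```text
clock: 10.8
tool_pos: [0.5767, -0.1262, 0.0984]
tool_rot: [0.0, 0.999, 0.041, -0.0]
wrist_force: [0.3, 0.8, 0.5]
grip_width: 0.001
10.8 [ 0.57672955 -0.12617227  0.09843239] [0.26 0.75 0.51]
```

View pics/w6.png

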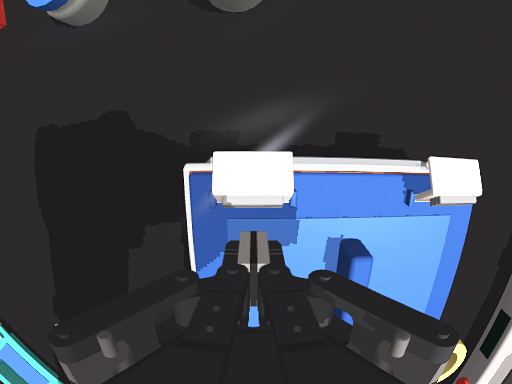

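```bash
python3 -m jog '[[[0,0,0],[0.012,0.001,0.001],0],[[0,0,0],[0.0175,0.0014,0.0003],0],[[0,0,0],[0.022,0.0018,-0.0025],0]]';python3 -m jog '[[[0,0,0],[0.006,0.0005,-0.0015],0],[[0,0,0],[0.006,0.0005,-0.0015],0]]';python3 -m jog '[[[0,0,0],[0.005,0.0004,-0.001],0],[[0,0,0],[0.009,0.0007,-0.0015],0],[[0,0,0],[0.009,0.0007,-0.0015],0]]'; python3 look.py w7
```

```text
clock: 11.22
tool_pos: [0.6, -0.1239, 0.0962]
tool_rot: [0.0, 0.999, 0.041, 0.001]
wrist_force: [-0.3, -0.7, 1.3]
grip_width: -0.003
clock: 11.48
tool_pos: [0.6053, -0.1232, 0.0939]
tool_rot: [-0.0, 0.999, 0.041, -0.0]
wrist_force: [0.4, -0.1, 0.0]
grip_width: 0.007
clock: 11.85
tool_pos: [0.6145, -0.1226, 0.0928]
tool_rot: [-0.0, 0.999, 0.041, 0.0]
wrist_force: [-0.6, 0.1, 1.6]
grip_width: 0.001
11.85 [ 0.61447153 -0.12259524  0.09277134] [-0.55  0.09  1.58]
```

View pics/w7.png

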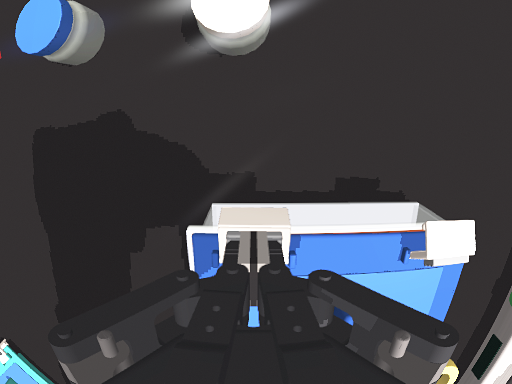

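The first clip is folded down under the fingers, with the flap at about (255,215). Next I press straight down in small steps.

```bash
python3 -m jog '[[[0,0,0],[0,0,-0.0015],0],[[0,0,0],[0,0,-0.0015],0]]';python3 -m jog '[[[0,0,0],[0,0,-0.001],0],[[0,0,0],[0,0,-0.001],0]]'
```

```text
clock: 12.15
tool_pos: [0.6148, -0.1226, 0.0917]
tool_rot: [0.0, 0.999, 0.041, 0.001]
wrist_force: [1.4, 1.0, 2.9]
grip_width: -0.003
clock: 12.4
tool_pos: [0.615, -0.1226, 0.0908]
tool_rot: [0.0, 0.999, 0.041, 0.001]
wrist_force: [3.7, 0.4, 5.2]
grip_width: -0.001
```

```bash
for i in 1 ; do python3 -m jog '[[[0,0,0],[0,0,-0.0005],0],[[0,0,0],[0,0,-0.0005],0]]'; done; python3 -m jog '[[[0,0,0],[0,0,-0.0005],0],[[0,0,0],[0,0,-0.0005],0]]'
```

```text
clock: 12.65
tool_pos: [0.6152, -0.1226, 0.0904]
tool_rot: [0.0, 0.999, 0.041, 0.001]
wrist_force: [3.0, 1.0, 6.4]
grip_width: 0.001
clock: 12.9
tool_pos: [0.6153, -0.1226, 0.0899]
tool_rot: [0.0, 0.999, 0.041, 0.001]
wrist_force: [4.0, 0.2, 3.4]
grip_width: -0.006
```

```bash
python3 -m jog '[[[0,0,0],[0,0,-0.0005],0],[[0,0,0],[0,0,-0.0005],0]]'
```

```text
clock: 13.15
tool_pos: [0.6153, -0.1226, 0.0894]
tool_rot: [0.0, 0.999, 0.041, 0.001]
wrist_force: [3.4, -0.4, 5.3]
grip_width: -0.003
```

```bash
python3 -m jog '[[[0,0,0],[0,0,-0.0006],0],[[0,0,0],[0,0,-0.0006],0]]'; python3 -m jog '[[[0,0,0],[0,0,-0.0006],0],[[0,0,0],[0,0,-0.0006],0]]'
```

```text
clock: 13.4
tool_pos: [0.6144, -0.1226, 0.0884]
tool_rot: [0.0, 0.999, 0.041, 0.0]
wrist_force: [2.0, -0.1, 3.2]
grip_width: -0.001
clock: 13.65
tool_pos: [0.6143, -0.1226, 0.0878]
tool_rot: [0.0, 0.999, 0.041, 0.0]
wrist_force: [2.9, 0.3, 6.9]
grip_width: -0.001
```

```bash
python3 -m jog '[[[0,0,0],[0,0,-0.0006],0],[[0,0,0],[0,0,-0.0006],0]]'
```

```text
clock: 13.9
tool_pos: [0.6144, -0.1226, 0.0875]
tool_rot: [0.0, 0.999, 0.041, 0.001]
wrist_force: [1.5, 0.8, 8.6]
grip_width: -0.004
```

```bash
python3 -m jog '[[[0,0,0],[0,0,-0.0004],0],[[0,0,0],[0,0,-0.0004],0]]'
```

```text
clock: 14.15
tool_pos: [0.6145, -0.1226, 0.0874]
tool_rot: [0.0, 0.999, 0.041, 0.001]
wrist_force: [1.5, 1.0, 9.9]
grip_width: -0.001
```

```bash
python3 -m jog '[[[0,0,0],[0,0,-0.0004],0],[[0,0,0],[0,0,-0.0004],0]]'
```

```text
clock: 14.4
tool_pos: [0.6145, -0.1227, 0.0872]
tool_rot: [0.0, 0.999, 0.041, 0.001]
wrist_force: [0.8, 0.3, 12.2]
grip_width: -0.001
```

```bash
python3 -m jog '[[[0,0,0],[0,0,-0.0004],0],[[0,0,0],[0,0,-0.0004],0]]'
```

```text
clock: 14.65
tool_pos: [0.6146, -0.1226, 0.087]
tool_rot: [0.0, 0.999, 0.041, 0.001]
wrist_force: [-0.1, 0.7, 13.9]
grip_width: -0.004
```

```bash
python3 -m jog '[[[0,0,0],[0,0,-0.0004],0],[[0,0,0],[0,0,-0.0004],0]]'
```

```text
clock: 14.9
tool_pos: [0.6146, -0.1226, 0.0868]
tool_rot: [0.0, 0.999, 0.041, 0.001]
wrist_force: [0.1, 0.3, 15.9]
grip_width: -0.002
```

```bash
python3 -m jog '[[[0,0,0],[0,0,-0.0003],0],[[0,0,0],[0,0,-0.0003],0]]'
```

```text
clock: 15.15
tool_pos: [0.6146, -0.1226, 0.0867]
tool_rot: [0.0, 0.999, 0.041, 0.001]
wrist_force: [-1.6, 0.2, 17.3]
grip_width: 0.0
```

```bash
python3 look.py w8; python3 prof.py w8 far-left; python3 -c "
import cv2,numpy as np
im=cv2.imread('pics/w8.png')[190:300,180:330];cv2.imwrite('pics/w8c.png',cv2.resize(im,None,fx=5,fy=5))"
```

```text
15.15 [ 0.6146354  -0.12260106  0.08667137] [-1.62  0.23 17.28]
far-left 2277
  o=  6.0 z=[41.5 41.9 42.1] grey=64 n=13
  o=  7.5 z=[41.2 42.  42.4] grey=65 n=18
  o=  9.0 z=[41.1 41.8 42.4] grey=65 n=19
  o= 10.5 z=[41.2 41.8 42.4] grey=66 n=20
  o= 12.0 z=[41.2 42.  42.3] grey=66 n=24
  o= 13.5 z=[41.5 41.8 42.7] grey=65 n=23
  o= 15.0 z=[41.5 41.9 42.2] grey=65 n=24
  o= 16.5 z=[41.  41.5 42.5] grey=66 n=23
  o= 18.0 z=[40.9 42.  42.6] grey=66 n=21
  o= 19.5 z=[ 3.7 41.7 42.5] grey=66 n=38
  o= 21.0 z=[ 3.9  4.9 42.4] grey=184 n=68
  o= 22.5 z=[ 4.3 25.6 41.1] grey=43 n=238
  o= 24.0 z=[ 0.9 21.2 34.5] grey=49 n=503
  o= 25.5 z=[-1.6 -0.  41.8] grey=245 n=191
  o= 27.0 z=[12.3 28.6 40.8] grey=143 n=920
  o= 28.5 z=[19.7 33.  44.5] grey=123 n=134
```

View pics/w8c.png

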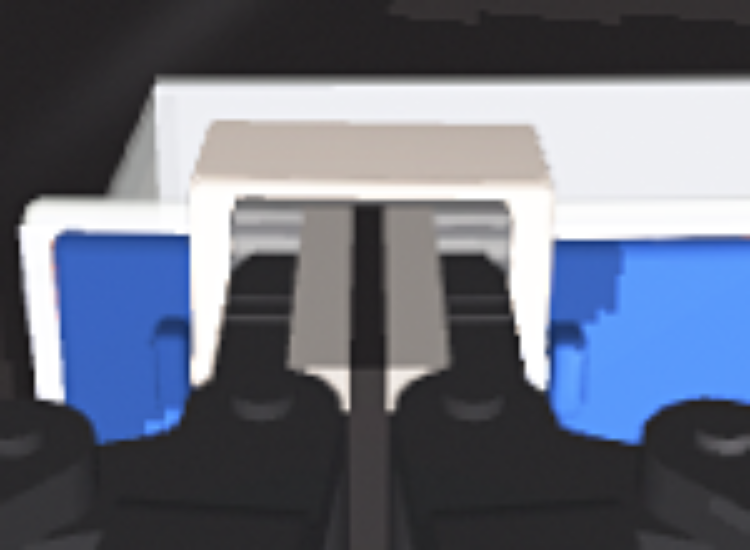

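```bash
cat > ang.py <<'E'
from h import *
import sys
n,nm=sys.argv[1:3]; sx=1 if 'far' in nm else -1; sy=1 if 'left' in nm else -1
C=np.array([.5448,-.1885,.064]); a=np.radians(4.65)
im=np.load(f'pics/{n}rgb.npy').astype(int);W=np.load(f'pics/{n}W.npy')-C
W[...,2]-=.0015
o=(W[...,0]*np.cos(a)+W[...,1]*np.sin(a))*1000*sx-58; y=(-W[...,0]*np.sin(a)+W[...,1]*np.cos(a))*1000*sy-60; z=W[...,2]*1000-18
br=(im.max(-1)-im.min(-1)<60)&(im.max(-1)>150)
for side in (-1,1):
    m=br&(y*side>15.8)&(y*side<19.5)&(o>3)&(o<21.5)&(z>-4)&(z<14)
    if m.sum()>15:
        p=np.polyfit(o[m],z[m],1); r=z[m]-np.polyval(p,o[m]); k=abs(r)<1.5; p=np.polyfit(o[m][k],z[m][k],1)
        print(nm,side,k.sum(),'slope',p[0].round(3),'z@16',np.polyval(p,16).round(2),'z@0',p[1].round(2))
E
python3 ang.py w8 far-left;python3 ang.py w7 far-left
```

```text
far-left -1 152 slope -0.017 z@16 0.11 z@0 0.39
far-left 1 114 slope 0.005 z@16 0.07 z@0 -0.02
far-left -1 134 slope 0.196 z@16 4.5 z@0 1.36
far-left 1 102 slope 0.215 z@16 4.62 z@0 1.18
```

```bash
python3 -m jog '[[[0,0,0],[0,0,0.004],0],[[0,0,0],[0,0,0.02],0],[[0,0,0],[0,0,0.03],0],[[0,0,0],[0,0,0.03],0]]'; python3 look.py w9; python3 ang.py w9 far-left; python3 prof.py w9 far-left|head -30
```

```text
clock: 15.7
tool_pos: [0.6144, -0.1228, 0.116]
tool_rot: [0.0, 0.999, 0.041, 0.001]
wrist_force: [0.3, -0.8, -0.3]
grip_width: 0.002
15.7 [ 0.61443962 -0.1227634   0.11604996] [ 0.29 -0.84 -0.28]
far-left -1 113 slope -0.002 z@16 0.52 z@0 0.56
far-left 1 144 slope -0.004 z@16 0.61 z@0 0.67
far-left 1188
  o=  4.5 z=[0.1 0.7 1.2] grey=255 n=10
  o=  6.0 z=[0.2 0.7 1.8] grey=255 n=20
  o=  7.5 z=[0.1 0.9 1.3] grey=255 n=18
  o=  9.0 z=[-0.   0.9  1.5] grey=255 n=23
  o= 10.5 z=[0.2 0.8 1.2] grey=255 n=24
  o= 13.5 z=[4.2 4.9 5.5] grey=177 n=60
  o= 15.0 z=[4.1 5.  5.8] grey=147 n=92
  o= 16.5 z=[4.  4.9 5.7] grey=194 n=85
  o= 18.0 z=[4.2 5.  5.8] grey=144 n=83
  o= 19.5 z=[3.9 4.8 5.7] grey=167 n=93
  o= 21.0 z=[4.  4.9 5.5] grey=196 n=79
  o= 22.5 z=[ 4.1  5.2 42.7] grey=139 n=135
  o= 24.0 z=[0.5 4.1 5.5] grey=167 n=178
  o= 25.5 z=[-1.4 -0.1  2.9] grey=249 n=119
  o= 27.0 z=[37.8 41.3 44.2] grey=142 n=167
```

The first clip lies flat at slope ≈ 0 with no load. Next is the diagonally opposite clip, near-right.

```bash
python3 -m jog '[[[0,0,0],[-0.03,-0.04,0.015],0],[[0,0,0],[-0.06,-0.08,0.015],0],[[0,0,0],[-0.09,-0.115,0.015],0],[[0,0,0],[-0.102,-0.1285,0.01],0],[[0,0,0],[-0.102,-0.1285,0],0],[[0,0,0],[-0.102,-0.1285,0],0]]'; python3 look.py w10; python3 prof.py w10 near-right | head -30; python3 ang.py w10 far-left
```

```text
clock: 16.5
tool_pos: [0.5124, -0.2493, 0.1139]
tool_rot: [-0.001, 0.999, 0.042, -0.0]
wrist_force: [-0.3, 0.3, 0.4]
grip_width: -0.002
16.5 [ 0.51244771 -0.24928214  0.1139486 ] [-0.28  0.33  0.45]
near-right 6
far-left -1 136 slope -0.02 z@16 0.27 z@0 0.6
far-left 1 65 slope -0.023 z@16 0.51 z@0 0.87
```

View pics/w10.png

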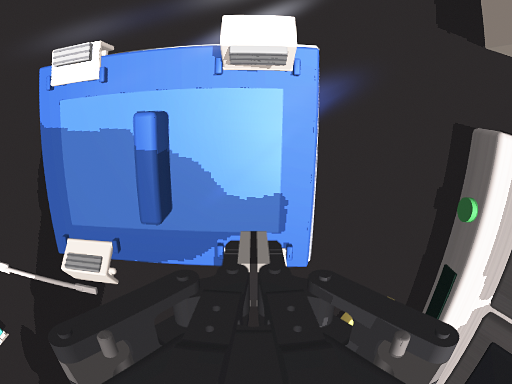

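Far-left is home, at (78,62). Far-right (258,45) and near-left (88,262) are still standing. Near-right is hidden behind the hand. I'll lower the fingers just inside it.

```bash
python3 -m jog '[[[0,0,0],[0,-0.001,-0.01],0],[[0,0,0],[0,-0.001,-0.016],0],[[0,0,0],[0,-0.001,-0.016],0]]'
```

```text
clock: 16.92
tool_pos: [0.5118, -0.2517, 0.0983]
tool_rot: [-0.0, 0.999, 0.041, -0.001]
wrist_force: [-0.1, -0.1, -0.1]
grip_width: 0.002
```

```bash
python3 -m jog '[[[0,0,0],[-0.010,-0.0008,0.001],0],[[0,0,0],[-0.0165,-0.0013,0.0002],0],[[0,0,0],[-0.021,-0.0017,-0.0028],0]]';python3 -m jog '[[[0,0,0],[-0.006,-0.0005,-0.0015],0],[[0,0,0],[-0.006,-0.0005,-0.0015],0]]';python3 -m jog '[[[0,0,0],[-0.005,-0.0004,-0.001],0],[[0,0,0],[-0.010,-0.0008,-0.0015],0],[[0,0,0],[-0.010,-0.0008,-0.0015],0]]'
```

```text
clock: 17.3
tool_pos: [0.4905, -0.2542, 0.0966]
tool_rot: [0.0, 0.999, 0.041, 0.0]
wrist_force: [0.2, -0.2, 1.7]
grip_width: -0.003
clock: 17.55
tool_pos: [0.4843, -0.2546, 0.0946]
tool_rot: [0.0, 0.999, 0.041, -0.0]
wrist_force: [-0.3, 0.2, -0.1]
grip_width: -0.002
clock: 17.92
tool_pos: [0.4746, -0.2553, 0.0933]
tool_rot: [0.0, 0.999, 0.041, -0.0]
wrist_force: [0.8, 0.3, 2.6]
grip_width: 0.001
```

```bash
python3 -m jog '[[[0,0,0],[0,0,-0.0015],0],[[0,0,0],[0,0,-0.0015],0]]';python3 -m jog '[[[0,0,0],[0,0,-0.001],0],[[0,0,0],[0,0,-0.001],0]]'
```

```text
clock: 18.18
tool_pos: [0.4741, -0.2553, 0.0915]
tool_rot: [0.0, 0.999, 0.041, -0.001]
wrist_force: [-2.1, 0.1, 4.6]
grip_width: -0.003
clock: 18.42
tool_pos: [0.4737, -0.2554, 0.0905]
tool_rot: [0.0, 0.999, 0.041, -0.001]
wrist_force: [-3.2, 0.3, 6.1]
grip_width: -0.0
```

```bash
python3 -m jog '[[[0,0,0],[0,0,-0.0007],0],[[0,0,0],[0,0,-0.0007],0]]'
```

```text
clock: 18.68
tool_pos: [0.4734, -0.2554, 0.0897]
tool_rot: [-0.0, 0.999, 0.041, -0.001]
wrist_force: [-3.6, 0.4, 6.8]
grip_width: -0.003
```

```bash
python3 -m jog '[[[0,0,0],[0,0,-0.0006],0],[[0,0,0],[0,0,-0.0006],0]]'
```

```text
clock: 18.92
tool_pos: [0.4734, -0.2554, 0.089]
tool_rot: [-0.0, 0.999, 0.041, -0.001]
wrist_force: [-2.1, 0.4, 4.4]
grip_width: 0.001
```

```bash
python3 -m jog '[[[0,0,0],[0,0,-0.0006],0],[[0,0,0],[0,0,-0.0006],0]]'
```

```text
clock: 19.18
tool_pos: [0.474, -0.2554, 0.0885]
tool_rot: [-0.0, 0.999, 0.041, -0.001]
wrist_force: [-1.8, -0.2, 2.0]
grip_width: 0.0
```

```bash
python3 -m jog '[[[0,0,0],[0,0,-0.0006],0],[[0,0,0],[0,0,-0.0006],0]]'
```

```text
clock: 19.42
tool_pos: [0.4751, -0.2551, 0.0881]
tool_rot: [-0.0, 0.999, 0.041, 0.0]
wrist_force: [-1.1, 0.5, 0.4]
grip_width: 0.001
```

```bash
python3 -m jog '[[[0,0,0],[0,0,-0.0006],0],[[0,0,0],[0,0,-0.0006],0]]'
```

```text
clock: 19.68
tool_pos: [0.4753, -0.255, 0.0875]
tool_rot: [-0.0, 0.999, 0.041, 0.0]
wrist_force: [0.7, 0.7, -0.0]
grip_width: 0.0
```

```bash
python3 -m jog '[[[0,0,0],[0,0,-0.0006],0],[[0,0,0],[0,0,-0.0006],0]]'
```

```text
clock: 19.92
tool_pos: [0.4753, -0.2551, 0.0872]
tool_rot: [0.0, 0.999, 0.041, 0.0]
wrist_force: [-0.9, 1.3, 3.2]
grip_width: -0.003
```

```bash
python3 -m jog '[[[0,0,0],[0,0,-0.0005],0],[[0,0,0],[0,0,-0.0005],0]]'
```

```text
clock: 20.18
tool_pos: [0.4753, -0.2551, 0.087]
tool_rot: [0.0, 0.999, 0.041, 0.0]
wrist_force: [-1.8, 0.7, 6.9]
grip_width: -0.003
```

```bash
python3 -m jog '[[[0,0,0],[0,0,-0.0006],0],[[0,0,0],[0,0,-0.0006],0]]'
```

```text
clock: 20.42
tool_pos: [0.4754, -0.2552, 0.0867]
tool_rot: [0.0, 0.999, 0.041, 0.0]
wrist_force: [-2.8, 1.8, 11.5]
grip_width: 0.003
```

```bash
python3 -m jog '[[[0,0,0],[0,0,-0.0005],0],[[0,0,0],[0,0,-0.0005],0]]'
```

```text
clock: 20.68
tool_pos: [0.4754, -0.2552, 0.0865]
tool_rot: [0.0, 0.999, 0.041, 0.0]
wrist_force: [-3.6, 1.5, 14.5]
grip_width: 0.002
```

```bash
python3 look.py w11; python3 ang.py w11 near-right; python3 -m jog '[[[0,0,0],[0,0,-0.0004],0],[[0,0,0],[0,0,-0.0004],0]]'
```

```text
20.675 [ 0.47539243 -0.25521639  0.08649428] [-3.63  1.54 14.51]
near-right -1 106 slope 0.124 z@16 1.83 z@0 -0.15
near-right 1 57 slope -0.024 z@16 -0.07 z@0 0.32
clock: 20.98
tool_pos: [0.4754, -0.2552, 0.0863]
tool_rot: [0.0, 0.999, 0.041, 0.0]
wrist_force: [-4.7, 2.5, 17.8]
grip_width: -0.001
```

```bash
python3 -m jog '[[[0,0,0],[0,0,0.006],0],[[0,0,0],[0,0.01,0.04],0],[[0,0,0],[-0.03,0.05,0.07],0],[[0,0,0],[-0.06,0.07,0.08],0],[[0,0,0],[-0.06,0.07,0.08],0]]'; python3 look.py w12; for c in near-right near-left far-left far-right; do python3 ang.py w12 $c; done; python3 prof.py w12 near-left far-right near-right
```

```text
clock: 21.6
tool_pos: [0.4135, -0.1842, 0.1658]
tool_rot: [0.001, 0.999, 0.042, -0.0]
wrist_force: [0.6, -0.3, -0.2]
grip_width: 0.001
21.6 [ 0.41350349 -0.18415163  0.16578132] [ 0.59 -0.29 -0.23]
near-right -1 62 slope 0.088 z@16 1.83 z@0 0.41
near-right 1 22 slope 0.014 z@16 0.58 z@0 0.36
near-left -1 19 slope 0.023 z@16 10.01 z@0 9.64
near-left 1 32 slope -0.06 z@16 11.18 z@0 12.14
far-right 0
near-left 1342
  o= -4.5 z=[-1.  -0.1  0.5] grey=255 n=31
  o= -3.0 z=[0.2 1.1 2.1] grey=255 n=60
  o= -1.5 z=[1.8 2.9 3.7] grey=255 n=59
  o=  0.0 z=[3.3 4.4 5.4] grey=255 n=62
  o=  1.5 z=[ 5.   6.5 10.3] grey=250 n=63
  o=  3.0 z=[ 9.8 10.8 11.8] grey=171 n=66
  o=  4.5 z=[11.3 12.6 13.5] grey=181 n=68
  o=  6.0 z=[12.8 14.  15.1] grey=193 n=68
  o=  7.5 z=[14.7 15.6 16.6] grey=162 n=69
  o=  9.0 z=[15.9 16.9 17.9] grey=233 n=68
  o= 10.5 z=[15.7 16.5 17.6] grey=223 n=68
  o= 12.0 z=[15.4 16.3 17. ] grey=255 n=68
  o= 13.5 z=[14.4 15.3 16.2] grey=255 n=68
  o= 15.0 z=[13.3 14.2 15.2] grey=255 n=65
  o= 16.5 z=[12.  13.  13.8] grey=255 n=61
  o= 18.0 z=[10.4 11.3 12.7] grey=255 n=63
  o= 
[... 293 characters left out ...]
29
  o= -1.5 z=[-0.2  0.6  1.5] grey=255 n=56
  o=  0.0 z=[-0.3  0.8  1.6] grey=255 n=55
  o=  1.5 z=[-0.1  0.8  1.6] grey=255 n=56
  o=  3.0 z=[-0.   0.9  1.6] grey=255 n=54
  o=  4.5 z=[0.1 0.9 1.5] grey=255 n=55
  o=  6.0 z=[0.  1.  1.5] grey=255 n=55
  o=  7.5 z=[-0.5  0.8  1.5] grey=255 n=54
  o=  9.0 z=[0.1 1.  3.9] grey=255 n=58
  o= 10.5 z=[3.6 4.4 5.3] grey=244 n=57
  o= 12.0 z=[3.6 4.7 5.6] grey=246 n=55
  o= 13.5 z=[4.  4.6 5.3] grey=254 n=53
  o= 15.0 z=[3.7 4.7 5.7] grey=242 n=59
  o= 16.5 z=[3.6 4.4 5.1] grey=253 n=52
  o= 18.0 z=[3.8 4.5 5.4] grey=254 n=56
  o= 19.5 z=[3.7 4.7 5.4] grey=241 n=55
  o= 21.0 z=[2.3 4.3 5. ] grey=243 n=42
  o= 22.5 z=[-1.7 -0.2  0.7] grey=255 n=32
```

View pics/w12.png

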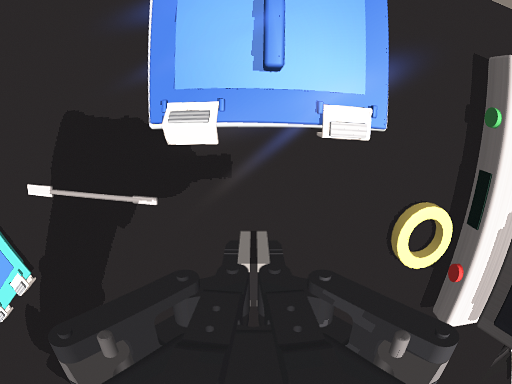

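Near-right is now flat at (346,130). Near-left still stands at (190,122), at about 0.88 rad with a thin rest. The diagonal pair is done, so near-left is next.

```bash
python3 -m jog '[[[0,0,0],[0.045,0.026,-0.01],0],[[0,0,0],[0.0865,0.052,-0.02],0],[[0,0,0],[0.0865,0.052,-0.035],0],[[0,0,0],[0.0865,0.052,-0.04],0],[[0,0,0],[0.0865,0.052,-0.04],0]]'; python3 look.py w13; python3 ang.py w13 far-left
```

```text
clock: 22.28
tool_pos: [0.5004, -0.1343, 0.1244]
tool_rot: [0.0, 0.999, 0.04, -0.001]
wrist_force: [-0.6, 0.6, 0.0]
grip_width: -0.002
22.275 [ 0.50043634 -0.13434058  0.12436447] [-0.58  0.63  0.04]
far-left -1 140 slope 0.023 z@16 0.71 z@0 0.34
far-left 1 160 slope 0.002 z@16 0.96 z@0 0.93
```

```bash
python3 -m jog '[[[0,0,0],[0,0.0015,-0.018],0],[[0,0,0],[0,0.0015,-0.028],0],[[0,0,0],[0,0.0015,-0.028],0]]'
```

```text
clock: 22.7
tool_pos: [0.5009, -0.1321, 0.0968]
tool_rot: [0.0, 0.999, 0.041, -0.0]
wrist_force: [0.9, -0.2, -0.5]
grip_width: 0.002
```

```bash
python3 -m jog '[[[0,0,0],[-0.0125,-0.001,0],0],[[0,0,0],[-0.0187,-0.0015,-0.0006],0],[[0,0,0],[-0.0237,-0.0019,-0.0036],0]]';python3 -m jog '[[[0,0,0],[-0.005,-0.0004,-0.002],0],[[0,0,0],[-0.005,-0.0004,-0.002],0]]';python3 -m jog '[[[0,0,0],[-0.004,-0.0003,-0.001],0],[[0,0,0],[-0.0065,-0.0005,-0.0013],0],[[0,0,0],[-0.0065,-0.0005,-0.0013],0]]'
```

```text
clock: 23.08
tool_pos: [0.4777, -0.1338, 0.0939]
tool_rot: [0.0, 0.999, 0.041, 0.001]
wrist_force: [0.8, -0.5, -0.2]
grip_width: -0.001
clock: 23.32
tool_pos: [0.4731, -0.1341, 0.0917]
tool_rot: [0.0, 0.999, 0.041, 0.001]
wrist_force: [1.9, -0.1, 2.8]
grip_width: -0.0
clock: 23.7
tool_pos: [0.4674, -0.1344, 0.0907]
tool_rot: [0.0, 0.999, 0.041, 0.001]
wrist_force: [2.6, 0.2, 6.4]
grip_width: 0.002
```

```bash
python3 look.py w14; python3 ang.py w14 near-left;python3 -m jog '[[[0,0,0],[-0.0015,0,-0.0003],0],[[0,0,0],[-0.0015,0,-0.0003],0]]'
```

```text
23.7 [ 0.4674372  -0.13440793  0.09071693] [2.56 0.2  6.38]
near-left -1 55 slope 0.256 z@16 5.48 z@0 1.39
near-left 1 139 slope 0.304 z@16 6.6 z@0 1.73
clock: 24.0
tool_pos: [0.4662, -0.1344, 0.0905]
tool_rot: [0.0, 0.999, 0.041, 0.001]
wrist_force: [3.0, -0.0, 6.4]
grip_width: -0.002
```

View pics/w14.png

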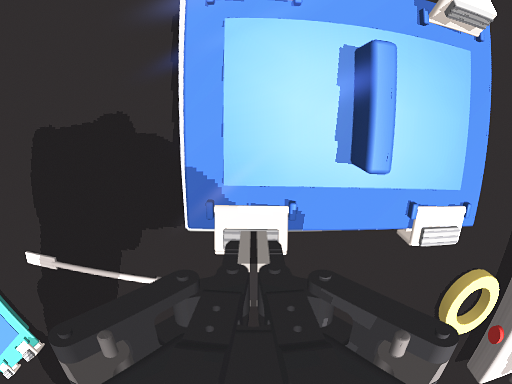

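```bash
python3 -m jog '[[[0,0,0],[0,0,-0.001],0],[[0,0,0],[0,0,-0.001],0]]'
```

```text
clock: 24.25
tool_pos: [0.4657, -0.1345, 0.0893]
tool_rot: [0.0, 0.999, 0.041, 0.001]
wrist_force: [1.5, -0.3, 6.4]
grip_width: -0.002
```

```bash
python3 -m jog '[[[0,0,0],[0,0,-0.0007],0],[[0,0,0],[0,0,-0.0007],0]]'
```

```text
clock: 24.5
tool_pos: [0.4654, -0.1345, 0.0886]
tool_rot: [0.0, 0.999, 0.041, 0.001]
wrist_force: [2.1, 0.0, 6.0]
grip_width: -0.0
```

```bash
python3 -m jog '[[[0,0,0],[0,0,-0.0007],0],[[0,0,0],[0,0,-0.0007],0]]'
```

```text
clock: 24.75
tool_pos: [0.4651, -0.1345, 0.0876]
tool_rot: [0.0, 0.999, 0.041, 0.0]
wrist_force: [1.3, -0.4, 4.2]
grip_width: -0.001
```

```bash
python3 -m jog '[[[0,0,0],[0,0,-0.0006],0],[[0,0,0],[0,0,-0.0006],0]]'
```

```text
clock: 25.0
tool_pos: [0.4646, -0.1345, 0.0867]
tool_rot: [-0.0, 0.999, 0.041, -0.0]
wrist_force: [1.0, -1.0, 1.7]
grip_width: -0.001
```

```bash
python3 -m jog '[[[0,0,0],[0,0,-0.0006],0],[[0,0,0],[0,0,-0.0006],0]]'
```

```text
clock: 25.25
tool_pos: [0.4638, -0.1345, 0.0857]
tool_rot: [-0.0, 0.999, 0.041, -0.001]
wrist_force: [-0.1, 0.5, 0.3]
grip_width: 0.002
```

Given way; now find the hard stop.

```bash
python3 -m jog '[[[0,0,0],[0,0,-0.0006],0],[[0,0,0],[0,0,-0.0006],0]]'
```

```text
clock: 25.5
tool_pos: [0.4644, -0.1345, 0.0854]
tool_rot: [-0.0, 0.999, 0.041, -0.0]
wrist_force: [-0.1, 0.4, -0.8]
grip_width: 0.001
```

```bash
python3 -m jog '[[[0,0,0],[0,0,-0.0006],0],[[0,0,0],[0,0,-0.0006],0]]'
```

```text
clock: 25.75
tool_pos: [0.4647, -0.1345, 0.085]
tool_rot: [0.0, 0.999, 0.041, -0.0]
wrist_force: [-0.0, -0.8, -0.0]
grip_width: 0.0
```

```bash
python3 -m jog '[[[0,0,0],[0,0,-0.0006],0],[[0,0,0],[0,0,-0.0006],0]]'
```

```text
clock: 26.0
tool_pos: [0.4648, -0.1345, 0.0847]
tool_rot: [0.0, 0.999, 0.041, 0.0]
wrist_force: [-2.0, 0.6, 4.5]
grip_width: -0.006
```

```bash
python3 -m jog '[[[0,0,0],[0,0,-0.0005],0],[[0,0,0],[0,0,-0.0005],0]]'
```

```text
clock: 26.25
tool_pos: [0.4648, -0.1345, 0.0846]
tool_rot: [0.0, 0.999, 0.041, 0.0]
wrist_force: [-3.5, -0.3, 11.4]
grip_width: 0.005
```

```bash
python3 -m jog '[[[0,0,0],[0,0,0.005],0],[[0,0,0],[0.01,-0.01,0.035],0],[[0,0,0],[0.05,-0.04,0.05],0],[[0,0,0],[0.09,-0.08,0.05],0],[[0,0,0],[0.122,-0.111,0.04],0],[[0,0,0],[0.122,-0.111,0.025],0],[[0,0,0],[0.122,-0.111,0.025],0]]'
```

```text
clock: 27.12
tool_pos: [0.5855, -0.2447, 0.1073]
tool_rot: [-0.001, 0.999, 0.041, -0.002]
wrist_force: [-0.8, 0.8, -0.2]
grip_width: 0.003
```

```bash
python3 -m jog '[[[0,0,0],[0,-0.0005,-0.01],0],[[0,0,0],[0,-0.0005,-0.01],0]]'; python3 look.py w15
```

```text
clock: 27.38
tool_pos: [0.586, -0.2454, 0.0986]
tool_rot: [-0.0, 0.999, 0.041, -0.001]
wrist_force: [-0.8, 0.4, -0.1]
grip_width: 0.002
27.375 [ 0.58603019 -0.24538487  0.09860429] [-0.78  0.41 -0.07]
```

View pics/w15.png

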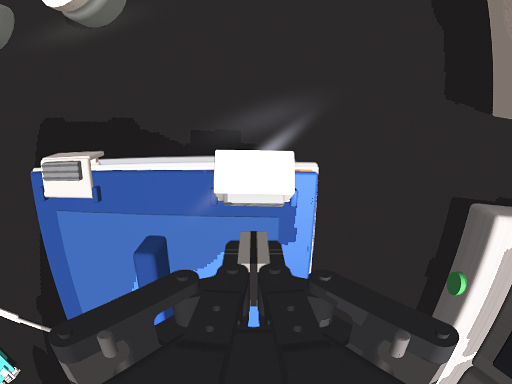

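Far-left is still flat at (70,172), and far-right stands at (255,175) with the fingers lined up inside it. I'll fold it as I did the first.

```bash
python3 -m jog '[[[0,0,0],[0.0125,0.001,0.001],0],[[0,0,0],[0.018,0.0014,0.0003],0],[[0,0,0],[0.0225,0.0018,-0.0025],0]]';python3 -m jog '[[[0,0,0],[0.006,0.0005,-0.0015],0],[[0,0,0],[0.006,0.0005,-0.0015],0]]';python3 -m jog '[[[0,0,0],[0.005,0.0004,-0.001],0],[[0,0,0],[0.009,0.0007,-0.0015],0],[[0,0,0],[0.009,0.0007,-0.0015],0]]'
```

```text
clock: 27.8
tool_pos: [0.6102, -0.244, 0.0967]
tool_rot: [0.0, 0.999, 0.041, 0.0]
wrist_force: [-0.5, -0.2, 1.6]
grip_width: 0.0
clock: 28.05
tool_pos: [0.6156, -0.2435, 0.0945]
tool_rot: [-0.0, 0.999, 0.041, -0.0]
wrist_force: [-0.2, 0.4, -0.1]
grip_width: -0.0
clock: 28.42
tool_pos: [0.6248, -0.2431, 0.0936]
tool_rot: [0.0, 0.999, 0.041, 0.0]
wrist_force: [-0.9, -0.2, 2.8]
grip_width: -0.001
```

```bash
python3 -m jog '[[[0,0,0],[0,0,-0.0015],0],[[0,0,0],[0,0,-0.0015],0]]';python3 -m jog '[[[0,0,0],[0,0,-0.001],0],[[0,0,0],[0,0,-0.001],0]]'
```

```text
clock: 28.68
tool_pos: [0.6253, -0.2431, 0.0927]
tool_rot: [0.0, 0.999, 0.041, 0.001]
wrist_force: [-0.3, -0.3, 4.1]
grip_width: 0.001
clock: 28.92
tool_pos: [0.6256, -0.243, 0.0919]
tool_rot: [0.0, 0.999, 0.041, 0.001]
wrist_force: [1.2, -0.1, 6.3]
grip_width: -0.002
```

```bash
python3 -m jog '[[[0,0,0],[0,0,-0.0007],0],[[0,0,0],[0,0,-0.0007],0]]'
```

```text
clock: 29.18
tool_pos: [0.6258, -0.243, 0.0914]
tool_rot: [0.0, 0.999, 0.041, 0.002]
wrist_force: [0.5, 0.2, 7.1]
grip_width: 0.0
```

```bash
python3 -m jog '[[[0,0,0],[0,0,-0.0006],0],[[0,0,0],[0,0,-0.0006],0]]'
```

```text
clock: 29.42
tool_pos: [0.626, -0.243, 0.0909]
tool_rot: [0.0, 0.999, 0.041, 0.002]
wrist_force: [1.8, -0.0, 6.4]
grip_width: 0.006
```

```bash
python3 -m jog '[[[0,0,0],[0,0,-0.0006],0],[[0,0,0],[0,0,-0.0006],0]]'
```

```text
clock: 29.68
tool_pos: [0.6263, -0.243, 0.0904]
tool_rot: [0.0, 0.999, 0.041, 0.002]
wrist_force: [1.8, 0.3, 6.8]
grip_width: 0.003
```

```bash
python3 -m jog '[[[0,0,0],[0,0,-0.0006],0],[[0,0,0],[0,0,-0.0006],0]]'
```

```text
clock: 29.92
tool_pos: [0.6266, -0.243, 0.0898]
tool_rot: [0.0, 0.999, 0.041, 0.002]
wrist_force: [2.9, -0.7, 5.8]
grip_width: -0.001
```

```bash
python3 -m jog '[[[0,0,0],[0,0,-0.0006],0],[[0,0,0],[0,0,-0.0006],0]]'
```

```text
clock: 30.18
tool_pos: [0.6263, -0.2429, 0.089]
tool_rot: [0.0, 0.999, 0.041, 0.002]
wrist_force: [2.9, -1.3, 4.2]
grip_width: 0.001
```

```bash
python3 -m jog '[[[0,0,0],[0,0,-0.0006],0],[[0,0,0],[0,0,-0.0006],0]]'
```

```text
clock: 30.42
tool_pos: [0.6246, -0.2429, 0.0873]
tool_rot: [-0.0, 0.999, 0.041, 0.0]
wrist_force: [2.8, -0.4, 4.3]
grip_width: -0.002
```

```bash
python3 -m jog '[[[0,0,0],[0,0,-0.0006],0],[[0,0,0],[0,0,-0.0006],0]]'
```

```text
clock: 30.68
tool_pos: [0.6246, -0.2429, 0.0872]
tool_rot: [0.0, 0.999, 0.041, 0.0]
wrist_force: [-0.1, 0.4, 8.4]
grip_width: 0.001
```

```bash
python3 -m jog '[[[0,0,0],[0,0,-0.0006],0],[[0,0,0],[0,0,-0.0006],0]]'
```

```text
clock: 30.92
tool_pos: [0.6247, -0.2429, 0.0871]
tool_rot: [0.0, 0.999, 0.041, 0.001]
wrist_force: [0.5, 0.4, 10.9]
grip_width: 0.004
```

```bash
python3 -m jog '[[[0,0,0],[0,0,-0.0005],0],[[0,0,0],[0,0,-0.0005],0]]'
```

```text
clock: 31.18
tool_pos: [0.6247, -0.243, 0.0869]
tool_rot: [0.0, 0.999, 0.041, 0.001]
wrist_force: [-0.3, 1.2, 14.3]
grip_width: 0.001
```

Snapped, then the hard stop. I'll back off to a position where the camera sees all four clips.

```bash
python3 -m jog '[[[0,0,0],[0,0,0.006],0],[[0,0,0],[0,0.005,0.04],0],[[0,0,0],[-0.04,0.03,0.08],0],[[0,0,0],[-0.09,0.05,0.11],0],[[0,0,0],[-0.14,0.055,0.13],0],[[0,0,0],[-0.17,0.055,0.14],0],[[0,0,0],[-0.17,0.055,0.14],0],[[0,0,0],[-0.17,0.055,0.14],0]]'; python3 look.py w16; for c in near-right near-left far-left far-right; do python3 ang.py w16 $c; done; python3 lidfit.py w16 250 60
```

```text
clock: 32.17
tool_pos: [0.4543, -0.1882, 0.2251]
tool_rot: [-0.0, 0.999, 0.041, -0.0]
wrist_force: [-0.5, -0.8, -0.3]
grip_width: 0.002
32.175 [ 0.4542775  -0.18816131  0.22514751] [-0.47 -0.75 -0.27]
near-right -1 39 slope 0.135 z@16 1.83 z@0 -0.32
near-right 1 19 slope 0.014 z@16 0.22 z@0 -0.01
near-left -1 27 slope -0.007 z@16 0.03 z@0 0.14
near-left 1 45 slope 0.114 z@16 1.66 z@0 -0.17
far-left -1 56 slope -0.036 z@16 0.15 z@0 0.73
far-left 1 49 slope 0.005 z@16 0.7 z@0 0.62
far-right -1 63 slope -0.022 z@16 0.26 z@0 0.62
far-right 1 50 slope 0.016 z@16 0.11 z@0 -0.15
1716 0.10538237194536618 ((545.955322265625, -186.921875), (63.10694122314453, 13.23121452331543), 4.659549713134766)
tilt [ 0.00085385 -0.00246962]
bar 0 ((0.0, 0.0), (0.0, 0.0), 0.0) nan
  return _methods._mean(a, axis=axis, dtype=dtype,
  ret = ret.dtype.type(ret / rcount)
```

View pics/w16.png

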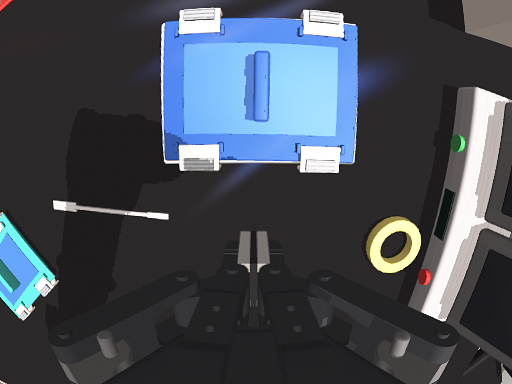

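All four clips look flat. The side-strip slopes for the near clips disagree, probably because they pick up rest pixels, so I'll check using the rest tops and the flap plate in profile.

```bash
python3 prof.py w16; python3 lidfit.py w16 175 100
```

```text
far-left 604
  o=  0.0 z=[-1.3 -0.4  0.6] grey=255 n=32
  o=  1.5 z=[-1.3  0.2  1.3] grey=255 n=35
  o=  3.0 z=[-0.4  0.5  1.5] grey=255 n=39
  o=  4.5 z=[-0.5  0.6  1.8] grey=255 n=31
  o=  6.0 z=[-0.5  0.5  1.6] grey=255 n=38
  o=  7.5 z=[-0.5  0.5  1.2] grey=255 n=31
  o=  9.0 z=[-0.6  0.5  1.5] grey=255 n=38
  o= 10.5 z=[-0.4  0.5  1.2] grey=255 n=36
  o= 12.0 z=[-0.3  2.1  4.9] grey=215 n=59
  o= 13.5 z=[3.7 4.7 6. ] grey=218 n=43
  o= 15.0 z=[4.1 4.9 5.9] grey=223 n=33
  o= 16.5 z=[4.  5.  5.8] grey=248 n=35
  o= 18.0 z=[4.  5.4 6.1] grey=208 n=36
  o= 19.5 z=[3.8 4.9 6. ] grey=242 n=36
  o= 21.0 z=[4.2 4.9 5.9] grey=244 n=33
  o= 22.5 z=[3.4 5.1 5.8] grey=200 n=33
  o= 24.0 z=[3.4 4.6 5.1] grey=238 n=13
far-right 591
  o= -1.5 z=[-1.5 -0.3  0.6] grey=255 n=32
  o=  0.0 z=[-0.3  0.3  1.6] grey=255 n=38
  o=  1.5 z=[-0.4  0.7  1.4] grey=255 n=33
  o=  3.0 z=[-0.5  0.5  1.5] grey=255 n=38
  o=  4.5 z=[0.  0.8 1.9] grey=255 n=33
  o=  6.0 z=[-0.5  0.5  1.5] grey=255 n=35
  o=  7.5 z=[-0.   0.7  1.8] grey=255 n=31
  o=  9.0 z=[-0.5  0.8  1.4] grey=255 n=33
  o= 10.5 z=[-0.3  2.1  5
[... 1337 characters left out ...]
 6.0 z=[-0.2  0.7  1.4] grey=255 n=31
  o=  7.5 z=[-0.2  0.9  1.5] grey=255 n=35
  o=  9.0 z=[-0.4  0.8  4.2] grey=254 n=49
  o= 10.5 z=[3.  4.  5.1] grey=251 n=32
  o= 12.0 z=[3.8 4.5 5.2] grey=239 n=44
  o= 13.5 z=[3.3 4.2 5. ] grey=253 n=26
  o= 15.0 z=[3.7 4.4 5.4] grey=240 n=43
  o= 16.5 z=[3.4 4.4 4.9] grey=249 n=26
  o= 18.0 z=[3.6 4.2 5.2] grey=248 n=45
  o= 19.5 z=[3.4 4.1 5.2] grey=237 n=26
  o= 21.0 z=[-0.1  4.1  4.8] grey=244 n=30
14762 0.07879950975900735 ((546.1739501953125, -186.6093292236328), (143.46270751953125, 193.6993408203125), 3.7057440280914307)
tilt [6.26988634e-05 2.23359447e-03]
bar 0 ((0.0, 0.0), (0.0, 0.0), 0.0) nan
  return _methods._mean(a, axis=axis, dtype=dtype,
  ret = ret.dtype.type(ret / rcount)
```

All four clips are flat, and the lid is level and has come down about 1.7 mm in the depth readings. The robot is clear, so I'm handing in.

```bash
python3 -c "
from bench import sign_off,monitor
o=monitor.get_obs();print(o['clock'],abs(o['qvel']).max(),o['wrist_force'].round(2));print(sign_off())"
```

```text
32.225 0.010563517235306871 [ 0.68 -0.19  0.22]
the job is handed in; nothing more can be done
None
```

I set the blue lid on the box and snapped all four clips home, then handed the job in at 32.2 s of the 61 s allowed. `sign_off()` gave no verdict.

- **Order:** I closed far-left first, then near-right diagonally opposite, then near-left and far-right. Each clip was folded outward first, then pressed straight down on its thumb rest.
- **Forces:** I pressed until each clip gave and then met its hard stop. The readings peaked at 17.3, 17.8, 11.4 and 14.3 N in that order, against the 25 N limit. They are taken only at the end of each move, so short peaks could be higher.
- **Seating:** before any clip was pressed, the lid lay flat and square in the opening with all four clips standing.
- **Last checks:**
  - All four flaps read flat in depth profile.
  - The plate was level to about 0.002 rad.
  - The plate top was about 1.7 mm lower than before clipping, which puts the lid's origin at roughly 62–63 mm above the box's.
  - The arm was clear, with no force on the wrist.

**Checks that disagreed:**
- **Side-strip slopes:** these fits read 0.11–0.14 on one side of each near clip, but the other side and the centre profiles read flat. I put it down to thumb-rest pixels in the fit.
- **Lid yaw:** the final plate fit gave 3.7°, while the grip bar gave 4.66°, matching the box at about 4.7°. Either is within the 0.06 rad limit.
- **Snap force:** the force just before each clip gave read only 6 to 7 N, below the stated 8 to 17 N. The true peak probably fell between readings.

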